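# Set out the paint bottles and the palette knife for the class

### The job

Get the painting table ready: stand each paint bottle upright on the coaster of its own colour, flat inside the rim, and lay the palette knife lengthwise and flat inside its long tray. Set everything down gently without dropping it, never tip a bottle over, and leave the tape roll and the glass jar where they are.

Things in the scene. Friction and masses are not known exactly. Their poses are not given: they have to be found in the camera images.
- pink_bottle: Loose upright pink paint bottle with a white label band, 54 mm diameter and 113 mm tall in all, about 0.2 kg. The pink body narrows from 70 mm height to a black round screw cap, 38 mm diameter, that spans 83 to 113 mm above the underside and bears a pink dab on top. Origin: centre of the underside, z up.
- yellow_bottle: Loose upright yellow paint bottle with a white label band, 54 mm diameter and 113 mm tall in all, about 0.2 kg. The yellow body narrows from 70 mm height to a black round screw cap, 38 mm diameter, that spans 83 to 113 mm above the underside and bears a yellow dab on top. Origin: centre of the underside, z up.
- blue_bottle: Loose upright blue paint bottle with a white label band, 54 mm diameter and 113 mm tall in all, about 0.2 kg. The blue body narrows from 70 mm height to a black round screw cap, 38 mm diameter, that spans 83 to 113 mm above the underside and bears a blue dab on top. Origin: centre of the underside, z up.
- pink_coaster: Fixed round pink coaster, 88 mm diameter, with a raised rim: rim 6 mm wide and 10 mm high, flat floor inside 76 mm across and 4 mm above the table. Origin: centre of the underside, on the table, z up.
- yellow_coaster: Fixed round yellow coaster, 88 mm diameter, with a raised rim: rim 6 mm wide and 10 mm high, flat floor inside 76 mm across and 4 mm above the table. Origin: centre of the underside, on the table, z up.
- blue_coaster: Fixed round blue coaster, 88 mm diameter, with a raised rim: rim 6 mm wide and 10 mm high, flat floor inside 76 mm across and 4 mm above the table. Origin: centre of the underside, on the table, z up.
- palette_knife: Loose palette knife lying flat, 190 mm long, 22 mm wide, 70 g. Origin: middle of its length, at the underside; x runs along it from the handle to the blade tip. Red handle, 22 mm wide and 20 mm high, from x = -95 to +10 mm; thin (2 mm) steel blade lying at the underside from +18 to +95 mm; the weight balances near x = -30 mm.
- knife_tray: Fixed long shallow tray, white rim with grey floor, 226 x 70 mm outside (long side along its x), 216 x 60 mm inside, rim 8 mm high, floor 5 mm above the table. Origin: centre of the underside, on the table, z up.
- tape_roll: Bystander: loose roll of cream masking tape lying flat, 100 mm diameter, 24 mm high. Origin: centre of the underside.
- glass_jar: Bystander: loose empty glass jar with a metal lid, 70 mm diameter, 85 mm high. Origin: centre of the underside.
Not all that is in view belongs to the job. Several things look just like the pink_coaster: the one meant starts farthest to the robot's left.

How it is judged:
At the end, for the whole second after the job is handed in: Each bottle upright (5 deg) on the floor of its colour's coaster, within 13 mm of the centre; the knife flat on the tray's floor, within 16 mm along, 22 mm across and 14 deg of its length, handle at either end; all at rest; tape roll and jar moved under 20 mm (horizontal distance between pink_bottle and pink_coaster below 0.013 m and z of pink_bottle in the frame of pink_coaster below 0.007 m and angle between each of pink_bottle, yellow_bottle, blue_bottle's own z axis and vertical below 0.08 rad and horizontal distance between yellow_bottle and yellow_coaster below 0.013 m and z of yellow_bottle in the frame of yellow_coaster below 0.007 m and horizontal distance between blue_bottle and blue_coaster below 0.013 m and z of blue_bottle in the frame of blue_coaster below 0.007 m and x of palette_knife in the frame of knife_tray between -0.016 and 0.016 m and y of palette_knife in the frame of knife_tray between -0.022 and 0.022 m and z of palette_knife in the frame of knife_tray below 0.0065 m and angle between the x axis of palette_knife and the x axis of knife_tray, either way round below 0.25 rad and angle between palette_knife's own z axis and vertical below 0.06 rad and linear speed of each of pink_bottle, yellow_bottle, blue_bottle, palette_knife below 0.02 m/s and distance of each of tape_roll, glass_jar from where it was at the start of the episode below 0.02 m); the robot touches nothing.
It fails at once if the tape roll or the glass jar is moved more than 20 mm (distance of any of tape_roll, glass_jar from where it was at the start of the episode above 0.02 m).
It fails at once if a paint bottle is tipped by more than 35 degrees (angle between any of pink_bottle, yellow_bottle, blue_bottle's own z axis and vertical above 0.61 rad).
It fails at once if a bottle or the knife is dropped: it strikes its place faster than 0.6 m/s ((horizontal distance between pink_bottle and pink_coaster below 0.05 m and z of pink_bottle in the frame of pink_coaster below 0.025 m and linear speed of pink_bottle above 0.6 m/s) or (horizontal distance between yellow_bottle and yellow_coaster below 0.05 m and z of yellow_bottle in the frame of yellow_coaster below 0.025 m and linear speed of yellow_bottle above 0.6 m/s) or (horizontal distance between blue_bottle and blue_coaster below 0.05 m and z of blue_bottle in the frame of blue_coaster below 0.025 m and linear speed of blue_bottle above 0.6 m/s) or (horizontal distance between palette_knife and knife_tray below 0.05 m and z of palette_knife in the frame of knife_tray below 0.025 m and linear speed of palette_knife above 0.6 m/s)).
It also fails if it takes over 104 s, if anything falls off the work surface, if the arm or the gripper's body presses on something with over 40 N, if the wrist force passes 120 N, or if a joint passes its speed limit or range.

### The arm

A 6-joint arm with a two-finger parallel gripper is mounted at the origin on the work surface. World frame = base frame: x ahead of the robot, y to its left, z up, the work surface at z = 0. Lengths are in m, angles in rad, forces in N, time in s.
With the tool pointing down it reaches from about 0.3 to 0.75 m from the base axis. Payload 8.5 kg.
Tool frame: the origin (TCP) lies on the centre line of the jaws, within the pads' length; the fingertips stand 19 mm ahead of it and the grasp point (between the pads) is the TCP; z points along the fingers, y is the line along which they close (so a half turn about z gives the same grasp; the last joint's range is limited). The gripper opens to 88 mm and grips with 3 to 60 N. Pads are 18 mm wide; open, the fingers measure 123 mm over their backs; the gripper's body (75 mm by 187 mm) begins 45 mm behind the grasp point.
Start: joints at [-1.429, 0.381, 1.297, -0, 1.464, -0.215], TCP at [0.192, -0.515, 0.258] pointing down, gripper open.
Joint ranges: [-3.11, 3.11], [-0.89, 2.33], [0.22, 2.48], [-1.42, 4.56], [0.17, 2.85], [-2.88, 2.88]. Speed limits (rad/s): [2.39, 2.39, 3.14, 3.14, 3.14, 3.14].

### API

Orientations are given as a rotation vector (axis times angle).
In Python, from plant import robot, imaging gives the robot as it stands.
- The arm moves only by the shell command python3 -m jog 'ROWS' [OPENING] [FORCE]. ROWS is JSON, a list of rows, each an object with "xyz": the shift along the world's x, y, z in units of 750 mm (1.0 is 750 mm), a list of three; "turn": the turn, a rotation vector about the world's x, y, z in units of 1.5 rad (1.0 is 1.5 rad), a list of three. In form: [{"xyz": [tx, ty, tz], "turn": [rx, ry, rz]}, ...]. A call has 1 to 12 rows; each row is the pose to reach, as a shift and turn from the pose commanded when the call began; what a row does not reach only later rows make up. A row lasts 1/12 s, in which the tool goes at most 41.7 mm and 7.16 degrees, less where a joint would pass 70% of its speed; a pose out of reach is approached as far as the arm can. A call with a number of a shift or a turn outside -1 to 1 is refused whole. A call with a gripper value outside its range is refused whole. OPENING is the opening, from 0 (shut) to 1 (fully open), set as the call begins (- or left out, the last holds). The fingers move at their own pace and stop on an object; FORCE is the grip in N (left out, the last holds). Time passes only in rows, so rows that repeat a pose let the fingers close. It gives the time, the measured TCP pose, the force, the opening and the grip force at its end, in the units of the state.
- robot.state(): the state, without advancing time (a new reading comes with each control period).
- imaging.capture(name): name is "scene" or "top" or "wrist"; returns a dict with "frame" (384x512x3 uint8, red, green, blue), "depth" (384x512 float32, m along the optical axis (not along the pixel's ray), 0 where there is no reading), "intrinsics" (3x3 intrinsics, pixels), "k1" (the pictures are not rectified: a ray, as slopes to the right and down, at radius r is drawn at 1 + k1 r^2 times it, then the intrinsics apply), "rvec" (rotation vector, rad) and "tvec" (3), from world to camera coordinates, as OpenCV has them; the wrist camera has in their place "hand_eye" (4x4, takes a point from camera to tool coordinates, whose origin is the TCP and whose axes are the flange's). Camera axes: x right, y down, z forward; pixel columns grow to the right and rows downward; lengths in m; the calibration is good to about 2 mm. A picture is of the moment at which its call begins: read the wrist's pose just before it.
- robot.hand_in(): hands the job in; it is judged then, once.
The state is a dict: "clock": time; "joint_positions": joint angles; "dq": joint speeds; "tau": joint torques, N m; "eef_pos": TCP position; "tool_rot": TCP orientation; "force": force on the tool from outside, world axes, zero at the start; "ft_torque": the same for the moment, N m; "gripper_width": finger opening in m; "grip_force": force on a finger pad.
Only numpy, scipy, OpenCV 4.12 (cv2) and the standard library are available. Lean on these libraries where they do the work, as an engineer would, in place of code of your own. Each camera call takes 0.05 s, during which the arm holds its last target. There are 200 camera calls.

## Working session

There is one attempt and no reset: what is moved stays moved. The work goes in short steps, Python scripts to look and compute and a shell command to move; the robot and the scene stay as the last step left them, time stands still between calls to the robot, and variables do not carry over. Pictures are saved under pics/ and viewed, at most 14 in all, crops included, and the job is handed in when it is done.

```bash
mkdir -p pics; ls; cat > h.py <<'E'
import numpy as np, cv2
from plant import robot, imaging
def cap(n):
    return imaging.capture(n)
def ext(c, st=None):
    # world->cam R,t
    if 'rvec' in c:
        return cv2.Rodrigues(np.float64(c['rvec']))[0], np.float64(c['tvec']).ravel()
    T=np.eye(4);T[:3,:3]=cv2.Rodrigues(np.float64(st['tool_rot']))[0];T[:3,3]=st['eef_pos']
    M=np.linalg.inv(T@np.array(c['hand_eye']));return M[:3,:3],M[:3,3]
def rays(c,uv):
    K=np.float64(c['intrinsics']);uv=np.float64(uv).reshape(-1,2)
    d=(uv-K[:2,2])/[K[0,0],K[1,1]];s=d.copy()
    for _ in range(20): s=d/(1+c['k1']*(s**2).sum(1,keepdims=True))
    return np.c_[s,np.ones(len(s))]
def onplane(c,uv,z,st=None):
    R,t=ext(c,st);r=rays(c,uv)@R;o=-R.T@t
    return o+r*((z-o[2])/r[:,2])[:,None]
def cloud(c,st=None):
    h,w=c['depth'].shape;uv=np.stack(np.meshgrid(np.arange(w),np.arange(h)),-1).reshape(-1,2)
    R,t=ext(c,st);p=(rays(c,uv)*c['depth'].reshape(-1,1)-t)@R
    p[c['depth'].ravel()<=0]=np.nan
    return p.reshape(h,w,3)
E
python3 - <<'E'
from h import *
for n in ('scene','top'):
    c=cap(n);np.save(n+'.npy',c,allow_pickle=True)
    cv2.imwrite(f'pics/{n}0.png',cv2.resize(c['frame'][:,:,::-1],(800,600)))
    R,t=ext(c);print(n,-R.T@t)
s=robot.state();print(s)
E
```

```text
pics
scene [1.0048193  0.40910412 0.65896861]
top [0.51727864 0.01556049 1.23254739]
{'clock': 0.1, 'joint_positions': array([-1.42930343e+00,  3.81119385e-01,  1.29814576e+00,  9.40440936e-06,
        1.46360588e+00, -2.15316857e-01]), 'dq': array([ 0.00023777, -0.00148271, -0.00391216, -0.00052361,  0.00203884,
       -0.00084775]), 'tau': array([ 4.33739347e-03, -4.38648999e+01, -2.24910057e+01,  7.14420341e-02,
        3.41784081e-02, -7.27502402e-05]), 'eef_pos': array([ 0.1920665 , -0.51513466,  0.25721768]), 'tool_rot': array([-3.09047274e+00, -5.57278804e-01, -8.87453899e-05]), 'force': array([0.08010787, 0.09325663, 0.15737266]), 'ft_torque': array([-0.03100473,  0.07069987,  0.05039501]), 'grip_force': 0.0, 'gripper_width': 0.08845325477952377}
```

View pics/scene0.png

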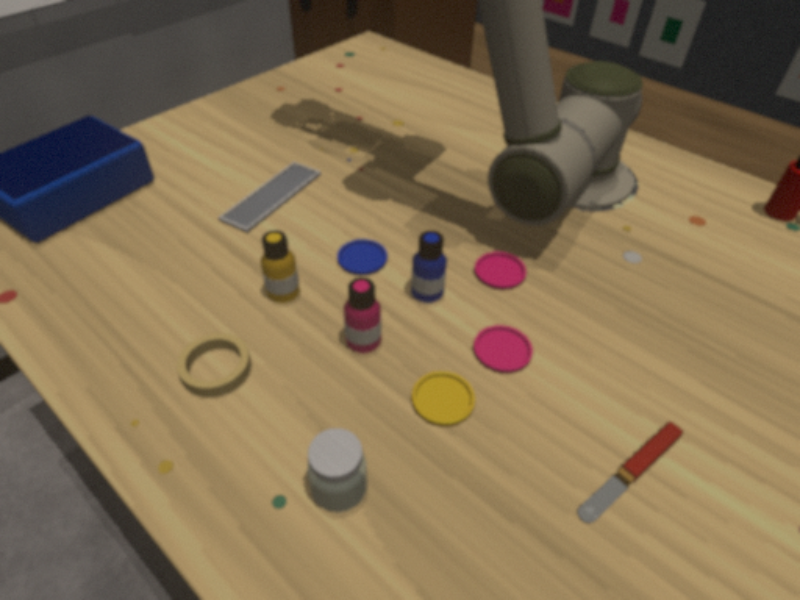

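View pics/top0.png

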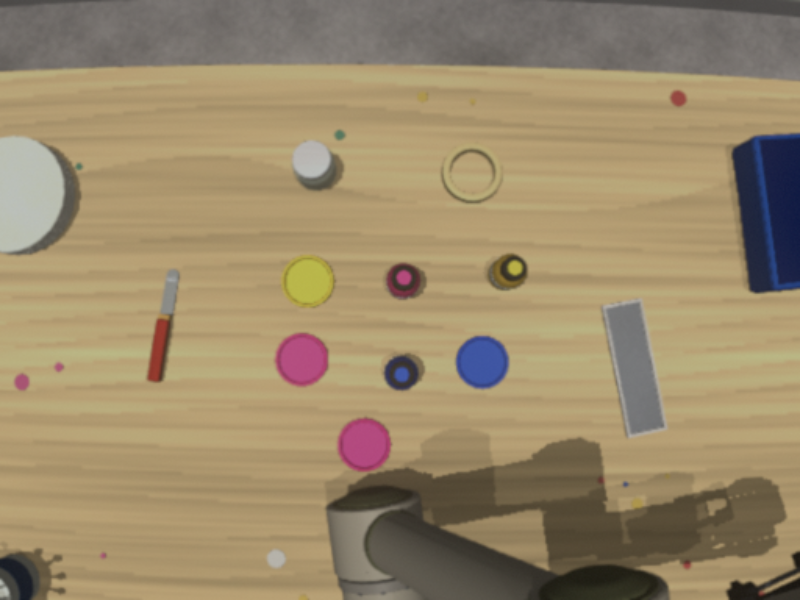

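Top view (up = +x, left = +y): bottles are pink (403,280), blue (402,373) and yellow (511,269). Coasters are yellow (307,281) and blue (482,362). The knife is at (163,325), the tray at (634,368), the jar at (313,162) and the tape at (472,173).
The pink coaster candidates are (302,359) and (365,444). The one meant is (302,359), which is farther left in the image and so farthest to the robot's left (+y). I'll measure everything and confirm this with a crop.

```bash
python3 - <<'E'
from h import *
for n in ('top','scene'):
    c=np.load(n+'.npy',allow_pickle=True).item()
    hsv=cv2.cvtColor(c['frame'],cv2.COLOR_RGB2HSV);P=cloud(c)
    print(n)
    for k,(lo,hi) in dict(pink=((155,110,60),(172,255,255)),yel=((24,170,60),(33,255,255)),blue=((105,130,50),(125,255,255)),red=((0,170,60),(6,255,255)),red2=((173,170,60),(180,255,255)),grey=((0,0,70),(180,45,255))).items():
        m=cv2.inRange(hsv,lo,hi)
        for q in cv2.findContours(m,cv2.RETR_EXTERNAL,cv2.CHAIN_APPROX_NONE)[0]:
            a=cv2.contourArea(q)
            if a<25 or a>20000: continue
            M=cv2.moments(q);uv=[M['m10']/M['m00'],M['m01']/M['m00']]
            mm=np.zeros_like(m);cv2.drawContours(mm,[q],-1,1,-1);z=np.nanmedian(P[mm>0][:,2])
            w=onplane(c,uv,z)[0];b=onplane(c,q.reshape(-1,2),z)[:,:2]
            if abs(w[1])>.7: continue
            rc=cv2.minAreaRect(np.float32(b*1000))
            print(k,np.round(uv),'a',a,'xyz',w.round(4),'rect',np.round(rc[0]),np.round(rc[1]),round(rc[2],1))
c=np.load('top.npy',allow_pickle=True).item()
cv2.imwrite('pics/crop_pink.png',cv2.resize(c['frame'][170:320,140:360,::-1],(792,540),interpolation=cv2.INTER_CUBIC))
E
```

```text
top
pink [233. 284.] a 807.5 xyz [0.3492 0.0584 0.0046] rect [350.  58.] [82. 82.] 0.3
pink [ 14. 244.] a 44.0 xyz [0.4434 0.647  0.0008] rect [444. 647.] [21. 20.] 1.0
pink [193. 230.] a 797.5 xyz [0.4888 0.1625 0.0048] rect [488. 163.] [82. 80.] 0.5
pink [258. 177.] a 62.0 xyz [ 0.6157 -0.0036  0.1128] rect [615.  -5.] [21. 21.] 0.3
blue [257. 239.] a 48.5 xyz [ 0.47   -0.0012  0.1141] rect [470.  -2.] [19. 19.] 0.2
blue [308. 231.] a 751.0 xyz [ 0.4862 -0.1356  0.0041] rect [ 486. -137.] [80. 81.] 0.1
blue [497. 131.] a 2558.0 xyz [ 0.741  -0.6161  0.0899] rect [ 735. -610.] [ 92. 260.] 86.9
red [101. 223.] a 184.0 xyz [0.5032 0.3991 0.02  ] rect [502. 399.] [16. 98.] 82.1
grey [  3. 378.] a 65.5 xyz [0.1165 0.6255 0.1094] rect [120. 623.] [19. 36.] 87.1
grey [176. 357.] a 89.0 xyz [0.1573 0.204  0.0005] rect [157. 204.] [26. 29.] 1.1
grey [261. 363.] a 3704.5 xyz [ 0.2354 -0.007   0.3018] rect [254. -33.] [247. 120.] 89.6
grey [406. 235.] a 2132.0 xyz [ 0.4763 -0.3937  0.0054] rect [ 476. -394.] [225.  71.] 11.3
grey [108. 187.] a 182.0 xyz [0.5985 0.3864 0.002 ] rect [599. 386.]
[... 1668 characters left out ...]
274. 183.] a 142.0 xyz [0.4876 0.0156 0.0371] rect [484.  12.] [73. 47.] 35.8
grey [404. 164.] a 36.5 xyz [0.1581 0.2047 0.0019] rect [158. 205.] [22. 25.] 12.9
grey [172. 126.] a 923.5 xyz [ 0.4859 -0.3893  0.0072] rect [ 477. -392.] [225.  70.] 11.4
grey [371.  85.] a 72.0 xyz [0.1753 0.0581 0.1897] rect [178.  63.] [116.  24.] 56.5
grey [506.  52.] a 178.0 xyz [-0.9378  0.1599 -0.0641] rect [-996.  135.] [332.  50.] 16.8
grey [429.  19.] a 1032.5 xyz [-0.9294 -0.2091 -0.0132] rect [-953. -223.] [564. 138.] 16.7
grey [393.  14.] a 404.5 xyz [-0.9475 -0.4018 -0.0454] rect [-984. -421.] [419. 131.] 20.9
grey [358.  11.] a 27.5 xyz [-0.9302 -0.5881 -0.0698] rect [-986. -629.] [244. 110.] 24.1
```

View pics/crop_pink.png

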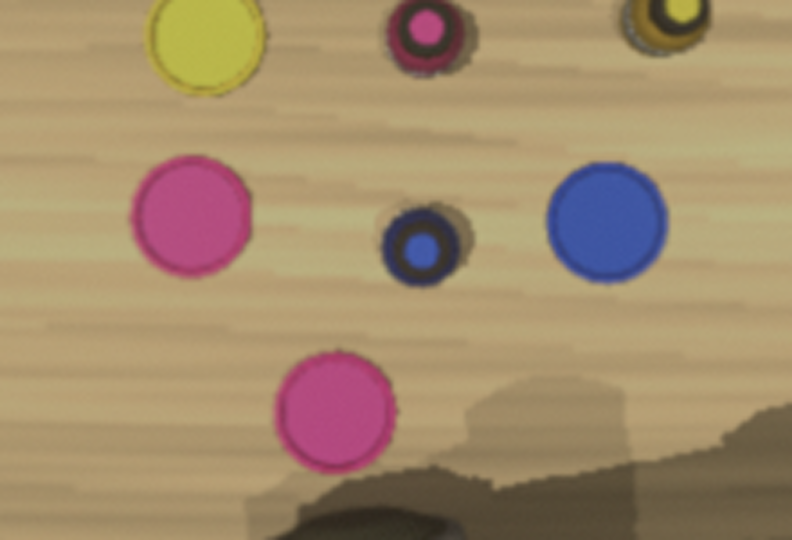

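The crop confirms it: of the two pink coasters, the left one (top pixel 193,230, world 0.488, 0.162) is the farthest left. I'll start moving towards the blue bottle and refine the yellow items.

```bash
python3 -m jog '[{"xyz":[0.369,0.685,-0.05],"turn":[0,0,0]},{"xyz":[0.369,0.685,-0.05],"turn":[0,0,0]},{"xyz":[0.369,0.685,-0.05],"turn":[0,0,0]},{"xyz":[0.369,0.685,-0.05],"turn":[0,0,0]},{"xyz":[0.369,0.685,-0.05],"turn":[0,0,0]},{"xyz":[0.369,0.685,-0.05],"turn":[0,0,0]},{"xyz":[0.369,0.685,-0.05],"turn":[0,0,0]},{"xyz":[0.369,0.685,-0.05],"turn":[0,0,0]},{"xyz":[0.369,0.685,-0.05],"turn":[0,0,0]},{"xyz":[0.369,0.685,-0.05],"turn":[0,0,0]},{"xyz":[0.369,0.685,-0.05],"turn":[0,0,0]},{"xyz":[0.369,0.685,-0.05],"turn":[0,0,0]}]' 1 30
python3 - <<'E'
from h import *
s=robot.state();print(s['joint_positions'],s['eef_pos'])
for n in ('top','scene'):
    c=np.load(n+'.npy',allow_pickle=True).item()
    hsv=cv2.cvtColor(c['frame'],cv2.COLOR_RGB2HSV)
    P=cloud(c)
    m=cv2.inRange(hsv,(24,150,60),(33,255,255))
    for q in cv2.findContours(m,cv2.RETR_EXTERNAL,cv2.CHAIN_APPROX_NONE)[0]:
        if cv2.contourArea(q)<15: continue
        uv=cv2.minAreaRect(q)[0];mm=np.zeros_like(m);cv2.drawContours(mm,[q],-1,1,-1);z=np.nanmedian(P[mm>0][:,2])
        rc=cv2.minAreaRect(np.float32(onplane(c,q.reshape(-1,2),z)[:,:2]*1000));print(n,np.round(uv),z.round(4),rc)
E
```

```text
clock: 1.1
eef_pos: [0.4291, -0.0739, 0.2255]
tool_rot: [-3.092, -0.557, 0.0]
force: [0.1, -0.6, 0.0]
gripper_width: 0.0881
grip_force: 0.0
[-4.43817063e-01  2.10872938e-01  1.64891055e+00 -3.50836693e-05
  1.28191751e+00  7.70248669e-01] [ 0.42912567 -0.07393263  0.22552805]
top [329. 171.] 0.1133 ((631.9051513671875, -172.14646911621094), (19.115886688232422, 19.302391052246094), 0.459365576505661)
top [197. 180.] 0.0047 ((618.6268310546875, 152.90512084960938), (80.60582733154297, 83.27152252197266), 0.3662645220756531)
scene [280. 256.] 0.004 ((623.505859375, 148.5722198486328), (84.6997299194336, 59.60207748413086), 58.03936004638672)
```

```bash
python3 -m jog '[{"xyz":[0.025,0.045,-0.02],"turn":[0,0,0]},{"xyz":[0.053,0.097,-0.03],"turn":[0,0,0]},{"xyz":[0.053,0.097,-0.03],"turn":[0,0,0]},{"xyz":[0.053,0.097,-0.03],"turn":[0,0,0]},{"xyz":[0.053,0.097,-0.03],"turn":[0,0,0]}]'
cat > w.py <<'E'
import sys
from h import *
# wrist look: name of colour -> contours at plane z
R=dict(pink=((155,110,50),(173,255,255)),yel=((22,130,60),(34,255,255)),blue=((105,120,40),(125,255,255)),red=((0,150,50),(7,255,255)),grey=((0,0,70),(180,45,255)))
s=robot.state();c=cap('wrist');P=cloud(c,s);hsv=cv2.cvtColor(c['frame'],cv2.COLOR_RGB2HSV)
print('tcp',s['eef_pos'].round(4))
for k in sys.argv[2:]:
    m=cv2.inRange(hsv,*R[k])
    for q in cv2.findContours(m,cv2.RETR_EXTERNAL,cv2.CHAIN_APPROX_NONE)[0]:
        if cv2.contourArea(q)<150: continue
        mm=np.zeros_like(m);cv2.drawContours(mm,[q],-1,1,-1);z=np.nanmedian(P[mm>0][:,2])
        if np.isnan(z): continue
        rc=cv2.minAreaRect(np.float32(onplane(c,q.reshape(-1,2),z,s)[:,:2]*1000))
        print(k,np.round(cv2.minAreaRect(q)[0]),'z',z.round(4),np.round(rc[0],1),np.round(rc[1],1),round(rc[2],1))
if sys.argv[1]!='-': cv2.imwrite(f'pics/{sys.argv[1]}.png',c['frame'][:,:,::-1])
E
python3 w.py w1 blue pink
```

```text
clock: 1.52
eef_pos: [0.4682, -0.0035, 0.2031]
tool_rot: [3.091, 0.559, -0.001]
force: [0.3, 0.3, 0.2]
gripper_width: 0.0879
grip_force: 0.0
tcp [ 0.4682 -0.0035  0.2031]
blue [251. 200.] z 0.1119 [469.1   0.5] [17.6 21.1] 63.8
blue [376. 204.] z 0.003 [ 478.9 -141.7] [77.1 85.3] 29.5
blue [250. 173.] z 0.0736 [478.8   5.6] [32.1 49.7] 34.0
pink [174. 246.] z 0.003 [351.5  52.3] [87.1 74.1] 46.5
pink [110.  98.] z 0.0025 [486.3 162.2] [85.2 88.9] 18.9
pink [338.   8.] z 0.1118 [607.4  -6.8] [ 9.4 22.9] 21.8
pink [304.  28.] z 0.073 [598.1   5.2] [43.4 25. ] 63.3
```

View pics/w1.png

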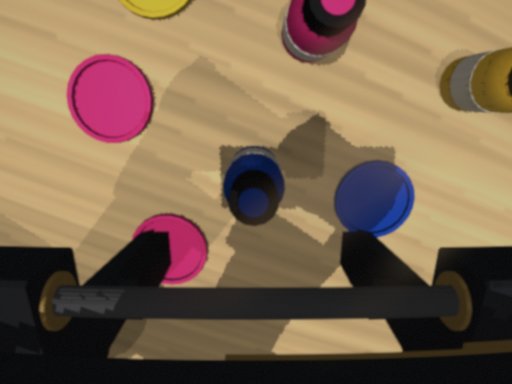

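The wrist view shows the blue bottle's cap at (252,200) between the fingers. It measures (0.469, 0.000), which agrees with the fixed cameras. Descending and gripping.

```bash
python3 -m jog '[{"xyz":[0.001,0.003,-0.04],"turn":[0,0,0]},{"xyz":[0.001,0.003,-0.08],"turn":[0,0,0]},{"xyz":[0.001,0.003,-0.11],"turn":[0,0,0]},{"xyz":[0.001,0.003,-0.125],"turn":[0,0,0]},{"xyz":[0.001,0.003,-0.133],"turn":[0,0,0]},{"xyz":[0.001,0.003,-0.133],"turn":[0,0,0]}]'
python3 -m jog '[{"xyz":[0,0,0],"turn":[0,0,0]},{"xyz":[0,0,0],"turn":[0,0,0]},{"xyz":[0,0,0],"turn":[0,0,0]},{"xyz":[0,0,0],"turn":[0,0,0]},{"xyz":[0,0,0],"turn":[0,0,0]},{"xyz":[0,0,0],"turn":[0,0,0]},{"xyz":[0,0,0],"turn":[0,0,0]},{"xyz":[0,0,0],"turn":[0,0,0]}]' 0.2 30
```

```text
clock: 2.07
eef_pos: [0.4688, -0.0022, 0.103]
tool_rot: [-3.092, -0.554, 0.002]
force: [-0.1, -0.2, -0.7]
gripper_width: 0.0882
grip_force: 0.0
clock: 2.73
eef_pos: [0.4693, -0.001, 0.1035]
tool_rot: [3.092, 0.558, 0.0]
force: [-0.0, -1.2, 0.8]
gripper_width: 0.0373
grip_force: 30.2
```

```bash
python3 -m jog '[{"xyz":[0,0,0.02],"turn":[0,0,0]},{"xyz":[0,0,0.045],"turn":[0,0,0]},{"xyz":[0.003,-0.02,0.05],"turn":[0,0,0]},{"xyz":[0.007,-0.055,0.05],"turn":[0,0,0]},{"xyz":[0.012,-0.1,0.05],"turn":[0,0,0]},{"xyz":[0.018,-0.14,0.05],"turn":[0,0,0]},{"xyz":[0.021,-0.168,0.05],"turn":[0,0,0]},{"xyz":[0.022,-0.18,0.05],"turn":[0,0,0]},{"xyz":[0.022,-0.18,0.04],"turn":[0,0,0]},{"xyz":[0.022,-0.18,0.025],"turn":[0,0,0]},{"xyz":[0.022,-0.18,0.015],"turn":[0,0,0]},{"xyz":[0.022,-0.18,0.012],"turn":[0,0,0]}]'
python3 - <<'E'
from h import *
a=cap('scene')
cv2.imwrite('pics/s1.png',cv2.resize(a['frame'][110:250,150:360,::-1],(780,520),interpolation=cv2.INTER_CUBIC))
E
python3 w.py - blue
```

```text
clock: 3.73
eef_pos: [0.4849, -0.1345, 0.1109]
tool_rot: [-3.089, -0.559, 0.004]
force: [-0.0, -0.3, -2.1]
gripper_width: 0.0373
grip_force: 30.0
tcp [ 0.4851 -0.1348  0.1112]
blue [255. 271.] z 0.1198 [ 487.1 -133.4] [15.3 22.2] 20.6
blue [258. 191.] z 0.0277 [ 494.4 -132.3] [69.6 77.7] 20.6
```

View pics/s1.png

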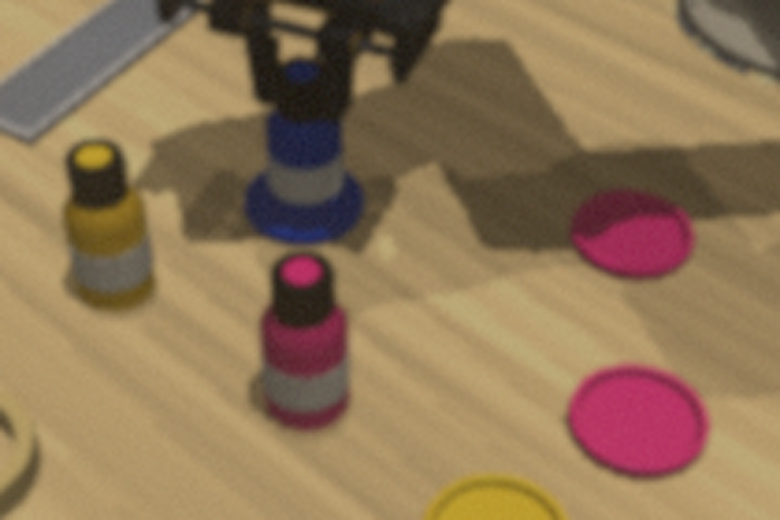

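The blue bottle hangs upright over its coaster at crop (303,170). Next I'll lower it the last few millimetres and release.

```bash
python3 -m jog '[{"xyz":[0,0,-0.002],"turn":[0,0,0]},{"xyz":[0,0,-0.004],"turn":[0,0,0]},{"xyz":[0,0,-0.005],"turn":[0,0,0]},{"xyz":[0,0,-0.006],"turn":[0,0,0]},{"xyz":[0,0,-0.006],"turn":[0,0,0]},{"xyz":[0,0,-0.006],"turn":[0,0,0]}]'
```

```text
clock: 4.33
eef_pos: [0.4858, -0.1361, 0.108]
tool_rot: [3.092, 0.557, 0.0]
force: [-0.4, 0.5, -1.6]
gripper_width: 0.0375
grip_force: 30.0
```

```bash
python3 -m jog '[{"xyz":[0,0,-0.0007],"turn":[0,0,0]},{"xyz":[0,0,-0.0013],"turn":[0,0,0]},{"xyz":[0,0,-0.0013],"turn":[0,0,0]}]'
python3 -m jog '[{"xyz":[0,0,0],"turn":[0,0,0]},{"xyz":[0,0,0],"turn":[0,0,0]},{"xyz":[0,0,0],"turn":[0,0,0]},{"xyz":[0,0,0],"turn":[0,0,0]},{"xyz":[0,0,0],"turn":[0,0,0]},{"xyz":[0,0,0],"turn":[0,0,0]}]' 1
python3 -m jog '[{"xyz":[0,0,0.02],"turn":[0,0,0]},{"xyz":[0,0,0.06],"turn":[0,0,0]},{"xyz":[0,0,0.11],"turn":[0,0,0]},{"xyz":[0.0,0,0.125],"turn":[0,0,0]},{"xyz":[0.0,0,0.125],"turn":[0,0,0]}]'
```

```text
clock: 4.58
eef_pos: [0.4859, -0.1362, 0.1074]
tool_rot: [3.091, 0.557, 0.001]
force: [-1.1, -0.1, 3.0]
gripper_width: 0.0372
grip_force: 30.0
clock: 5.08
eef_pos: [0.4857, -0.1361, 0.1069]
tool_rot: [-3.092, -0.557, 0.0]
force: [0.5, -0.2, -0.7]
gripper_width: 0.0751
grip_force: 0.0
clock: 5.5
eef_pos: [0.4867, -0.1365, 0.2036]
tool_rot: [3.088, 0.557, 0.008]
force: [0.6, -0.2, 0.1]
gripper_width: 0.0879
grip_force: 0.0
```

```bash
python3 -m jog '[{"xyz":[0.05,0.05,0],"turn":[0,0,0]},{"xyz":[0.1,0.1,0],"turn":[0,0,0]},{"xyz":[0.15,0.15,0],"turn":[0,0,0]},{"xyz":[0.173,0.176,0],"turn":[0,0,0]},{"xyz":[0.173,0.176,0],"turn":[0,0,0]},{"xyz":[0.173,0.176,0],"turn":[0,0,0]}]'
python3 w.py - pink yel
cat > f.py <<'E'
import sys
from h import *
R=dict(pink=((155,110,50),(173,255,255)),yel=((22,140,60),(34,255,255)),blue=((105,120,40),(125,255,255)),red=((0,150,50),(7,255,255)),grey=((0,0,70),(180,45,255)))
for n in ('top','scene'):
    c=cap(n);hsv=cv2.cvtColor(c['frame'],cv2.COLOR_RGB2HSV);P=cloud(c)
    for k in sys.argv[1:]:
        m=cv2.inRange(hsv,*R[k])
        for q in cv2.findContours(m,cv2.RETR_EXTERNAL,cv2.CHAIN_APPROX_NONE)[0]:
            if not 15<cv2.contourArea(q)<4000: continue
            mm=np.zeros_like(m);cv2.drawContours(mm,[q],-1,1,-1);z=np.nanmedian(P[mm>0][:,2])
            if not -.01<z<.15: continue
            rc=cv2.minAreaRect(np.float32(onplane(c,q.reshape(-1,2),z)[:,:2]*1000))
            if rc[0][0]>250: print(n,k,np.round(cv2.minAreaRect(q)[0]),'z',z.round(4),np.round(rc[0],1),np.round(rc[1],1),round(rc[2],1))
E
python3 f.py blue
```

```text
clock: 6.0
eef_pos: [0.6168, -0.001, 0.1982]
tool_rot: [-3.089, -0.563, 0.003]
force: [0.4, -0.0, 0.4]
gripper_width: 0.0878
grip_force: 0.0
tcp [ 0.6168 -0.001   0.1982]
pink [141. 339.] z 0.0029 [359.8  62.8] [63.  87.3] 20.1
pink [257. 208.] z 0.1119 [615.   -2.3] [18.4 20.9] 62.6
pink [ 81. 227.] z 0.0026 [486.5 161.8] [86.8 87.8] 73.2
pink [254. 179.] z 0.0733 [624.5   4.3] [32.4 50.3] 39.2
yel [112. 120.] z 0.0025 [614.9 154.9] [87.4 89.1] 19.4
top blue [308. 232.] z 0.0541 [ 486.9 -130.4] [76.8 77.3] 0.1
top blue [493. 135.] z 0.0895 [ 735.8 -604.6] [102.6 260.1] 86.9
scene blue [232. 166.] z 0.0058 [ 491.5 -128.6] [63.6 78.8] 47.2
scene blue [231. 148.] z 0.077 [ 497.9 -121.3] [52.1 41. ] 45.9
scene blue [230. 130.] z 0.1172 [ 485.8 -135.8] [25.2 20. ] 44.7
```

```bash
python3 -m jog '[{"xyz":[0,0,-0.04],"turn":[0,0,0]},{"xyz":[0,0,-0.08],"turn":[0,0,0]},{"xyz":[0,0,-0.11],"turn":[0,0,0]},{"xyz":[0,0,-0.122],"turn":[0,0,0]},{"xyz":[0,0,-0.13],"turn":[0,0,0]},{"xyz":[0,0,-0.13],"turn":[0,0,0]}]'
python3 -m jog '[{"xyz":[0,0,0],"turn":[0,0,0]},{"xyz":[0,0,0],"turn":[0,0,0]},{"xyz":[0,0,0],"turn":[0,0,0]},{"xyz":[0,0,0],"turn":[0,0,0]},{"xyz":[0,0,0],"turn":[0,0,0]},{"xyz":[0,0,0],"turn":[0,0,0]},{"xyz":[0,0,0],"turn":[0,0,0]},{"xyz":[0,0,0],"turn":[0,0,0]}]' 0.2 30
```

```text
clock: 6.65
eef_pos: [0.6151, -0.0048, 0.1029]
tool_rot: [-3.092, -0.556, 0.001]
force: [0.3, 0.2, 0.9]
gripper_width: 0.0882
grip_force: 0.0
clock: 7.32
eef_pos: [0.6155, -0.004, 0.1032]
tool_rot: [-3.092, -0.558, 0.0]
force: [-0.0, 1.0, 1.3]
gripper_width: 0.0372
grip_force: 30.2
```

```bash
python3 -m jog '[{"xyz":[0,0,0.02],"turn":[0,0,0]},{"xyz":[0,0,0.045],"turn":[0,0,0]},{"xyz":[-0.02,0.026,0.05],"turn":[0,0,0]},{"xyz":[-0.05,0.064,0.05],"turn":[0,0,0]},{"xyz":[-0.082,0.106,0.05],"turn":[0,0,0]},{"xyz":[-0.114,0.148,0.05],"turn":[0,0,0]},{"xyz":[-0.144,0.187,0.05],"turn":[0,0,0]},{"xyz":[-0.162,0.21,0.05],"turn":[0,0,0]},{"xyz":[-0.171,0.221,0.045],"turn":[0,0,0]},{"xyz":[-0.171,0.221,0.03],"turn":[0,0,0]},{"xyz":[-0.171,0.221,0.018],"turn":[0,0,0]},{"xyz":[-0.171,0.221,0.013],"turn":[0,0,0]}]'
python3 f.py pink
```

```text
clock: 8.32
eef_pos: [0.4872, 0.1612, 0.1115]
tool_rot: [3.092, 0.557, -0.003]
force: [0.5, -0.3, -2.6]
gripper_width: 0.0371
grip_force: 30.0
top pink [232. 284.] z 0.0045 [349.9  58.9] [82.4 79.7] 0.3
top pink [ 14. 244.] z 0.0005 [443.8 647.5] [21.4 20.4] 1.0
scene pink [322. 233.] z 0.0048 [510.4 182.4] [22.6 51.2] 54.2
scene pink [308. 219.] z 0.0044 [500.3 131.6] [37.4 12.2] 28.6
scene pink [325. 207.] z 0.0803 [504.8 171.1] [43. 43.] 27.4
scene pink [330. 186.] z 0.1213 [486.6 160.9] [21.5 18.7] 34.9
scene pink [327. 180.] z 0.0041 [356.8  86.9] [18.9 27.7] 43.5
scene pink [328. 172.] z 0.0038 [329.3  72.5] [18.2 39.2] 19.2
```

Good. Now lower (about 5.5 mm of commanded travel to contact) and release.

```bash
python3 -m jog '[{"xyz":[0,0,-0.002],"turn":[0,0,0]},{"xyz":[0,0,-0.004],"turn":[0,0,0]},{"xyz":[0,0,-0.006],"turn":[0,0,0]},{"xyz":[0,0,-0.007],"turn":[0,0,0]},{"xyz":[0,0,-0.008],"turn":[0,0,0]},{"xyz":[0,0,-0.008],"turn":[0,0,0]},{"xyz":[0,0,-0.008],"turn":[0,0,0]}]'
```

```text
clock: 9.0
eef_pos: [0.4874, 0.1617, 0.1072]
tool_rot: [3.092, 0.557, 0.001]
force: [-0.1, -0.1, 1.0]
gripper_width: 0.0373
grip_force: 30.0
```

```bash
python3 -m jog '[{"xyz":[0,0,0],"turn":[0,0,0]},{"xyz":[0,0,0],"turn":[0,0,0]},{"xyz":[0,0,0],"turn":[0,0,0]},{"xyz":[0,0,0],"turn":[0,0,0]},{"xyz":[0,0,0],"turn":[0,0,0]},{"xyz":[0,0,0],"turn":[0,0,0]}]' 1
python3 -m jog '[{"xyz":[0,0,0.02],"turn":[0,0,0]},{"xyz":[0,0,0.06],"turn":[0,0,0]},{"xyz":[0,0,0.11],"turn":[0,0,0]},{"xyz":[0.0,0,0.125],"turn":[0,0,0]},{"xyz":[0.02,-0.045,0.125],"turn":[0,0,0]},{"xyz":[0.04,-0.09,0.125],"turn":[0,0,0]},{"xyz":[0.06,-0.138,0.125],"turn":[0,0,0]},{"xyz":[0.08,-0.185,0.125],"turn":[0,0,0]},{"xyz":[0.1,-0.23,0.125],"turn":[0,0,0]},{"xyz":[0.12,-0.277,0.125],"turn":[0,0,0]},{"xyz":[0.14,-0.323,0.125],"turn":[0,0,0]},{"xyz":[0.16,-0.37,0.125],"turn":[0,0,0]}]'
python3 -m jog '[{"xyz":[0.02,-0.045,0],"turn":[0,0,0]},{"xyz":[0.033,-0.075,0],"turn":[0,0,0]},{"xyz":[0.033,-0.075,0],"turn":[0,0,0]},{"xyz":[0.033,-0.075,0],"turn":[0,0,0]}]'
python3 w.py - yel; python3 f.py pink yel
```

```text
clock: 9.5
eef_pos: [0.4872, 0.1617, 0.107]
tool_rot: [-3.092, -0.557, -0.0]
force: [0.1, 0.2, -0.9]
gripper_width: 0.0748
grip_force: 0.0
clock: 10.5
eef_pos: [0.6076, -0.1176, 0.2007]
tool_rot: [-3.092, -0.557, 0.0]
force: [-0.3, 1.2, 0.8]
gripper_width: 0.0881
grip_force: 0.0
clock: 10.83
eef_pos: [0.6319, -0.1729, 0.1999]
tool_rot: [-3.091, -0.555, 0.001]
force: [0.7, 0.4, 1.3]
gripper_width: 0.0886
grip_force: 0.0
tcp [ 0.6319 -0.1729  0.1999]
yel [250. 175.] z 0.0735 [ 641.8 -163.8] [28.  48.4] 38.8
top pink [235. 278.] z 0.0048 [365.3  51.6] [83.7 50.1] 66.3
top pink [ 14. 244.] z 0.0002 [443.8 647.7] [21.4 20.4] 1.3
top pink [192. 230.] z 0.0383 [488.8 158.9] [80.1 78. ] 0.5
top yel [196. 180.] z 0.0048 [617.3 154.1] [83.2 85.8] 0.3
scene pink [321. 225.] z 0.0055 [495.1 165. ] [68.9 82.2] 22.8
scene pink [326. 208.] z 0.0779 [503.8 173.7] [46.9 45.2] 35.0
scene pink [323. 175.] z 0.0042 [359.4  66.2] [110.6  79.4] 33.8
scene yel [106. 298.] z 0.0 [935.6 -36.2] [12.9 13.3] 58.6
scene yel [284. 254.] z 0.0043 [615.4 153.4] [88.3 86.7] 3.0
```

```bash
python3 -m jog '[{"xyz":[0,0.001,-0.04],"turn":[0,0,0]},{"xyz":[0,0.001,-0.08],"turn":[0,0,0]},{"xyz":[0,0.001,-0.11],"turn":[0,0,0]},{"xyz":[0,0.001,-0.122],"turn":[0,0,0]},{"xyz":[0,0.001,-0.13],"turn":[0,0,0]},{"xyz":[0,0.001,-0.13],"turn":[0,0,0]}]'
python3 -m jog '[{"xyz":[0,0,0],"turn":[0,0,0]},{"xyz":[0,0,0],"turn":[0,0,0]},{"xyz":[0,0,0],"turn":[0,0,0]},{"xyz":[0,0,0],"turn":[0,0,0]},{"xyz":[0,0,0],"turn":[0,0,0]},{"xyz":[0,0,0],"turn":[0,0,0]},{"xyz":[0,0,0],"turn":[0,0,0]},{"xyz":[0,0,0],"turn":[0,0,0]}]' 0.2 30
```

```text
clock: 11.48
eef_pos: [0.632, -0.1707, 0.1031]
tool_rot: [-3.091, -0.559, 0.001]
force: [-0.1, -0.4, 0.4]
gripper_width: 0.0885
grip_force: 0.0
clock: 12.15
eef_pos: [0.6321, -0.1714, 0.1033]
tool_rot: [3.091, 0.557, 0.0]
force: [0.5, 0.3, -0.6]
gripper_width: 0.0376
grip_force: 30.1
```

```bash
python3 -m jog '[{"xyz":[0,0,0.02],"turn":[0,0,0]},{"xyz":[0,0,0.045],"turn":[0,0,0]},{"xyz":[-0.001,0.02,0.05],"turn":[0,0,0]},{"xyz":[-0.003,0.055,0.05],"turn":[0,0,0]},{"xyz":[-0.005,0.1,0.05],"turn":[0,0,0]},{"xyz":[-0.007,0.145,0.05],"turn":[0,0,0]},{"xyz":[-0.009,0.19,0.05],"turn":[0,0,0]},{"xyz":[-0.011,0.235,0.05],"turn":[0,0,0]},{"xyz":[-0.013,0.28,0.05],"turn":[0,0,0]},{"xyz":[-0.015,0.325,0.05],"turn":[0,0,0]},{"xyz":[-0.018,0.365,0.05],"turn":[0,0,0]},{"xyz":[-0.02,0.395,0.05],"turn":[0,0,0]}]'
python3 -m jog '[{"xyz":[0,0.022,0],"turn":[0,0,0]},{"xyz":[0,0.034,0],"turn":[0,0,0]},{"xyz":[0,0.038,0],"turn":[0,0,0]},{"xyz":[0,0.038,-0.015],"turn":[0,0,0]},{"xyz":[0,0.038,-0.028],"turn":[0,0,0]},{"xyz":[0,0.038,-0.036],"turn":[0,0,0]},{"xyz":[0,0.038,-0.036],"turn":[0,0,0]}]'
python3 f.py yel
```

```text
clock: 13.15
eef_pos: [0.6156, 0.1284, 0.1399]
tool_rot: [-3.09, -0.56, 0.002]
force: [0.4, -0.0, -2.3]
gripper_width: 0.0375
grip_force: 30.0
clock: 13.73
eef_pos: [0.6162, 0.1524, 0.1113]
tool_rot: [-3.092, -0.555, 0.006]
force: [-0.6, -0.7, -2.8]
gripper_width: 0.0372
grip_force: 30.0
top yel [190. 192.] z 0.0063 [587.2 170.3] [18.1 31.2] 0.4
scene yel [106. 299.] z 0.0002 [935.2 -35.6] [14.9 13.6] 24.9
scene yel [283. 265.] z 0.0052 [637.2 171.1] [32.8 56.2] 37.1
scene yel [298. 254.] z 0.0038 [594.  177.3] [25.9 12.2] 9.0
scene yel [285. 239.] z 0.0823 [633.4 163.6] [36.  46.3] 24.2
```

```bash
python3 -m jog '[{"xyz":[0,0,-0.002],"turn":[0,0,0]},{"xyz":[0,0,-0.004],"turn":[0,0,0]},{"xyz":[0,0,-0.006],"turn":[0,0,0]},{"xyz":[0,0,-0.0075],"turn":[0,0,0]},{"xyz":[0,0,-0.009],"turn":[0,0,0]},{"xyz":[0,0,-0.009],"turn":[0,0,0]},{"xyz":[0,0,-0.009],"turn":[0,0,0]}]'
```

```text
clock: 14.42
eef_pos: [0.6171, 0.1535, 0.1073]
tool_rot: [3.092, 0.558, 0.001]
force: [-0.9, -0.3, 0.5]
gripper_width: 0.0372
grip_force: 30.0
```

```bash
python3 -m jog '[{"xyz":[0,0,0],"turn":[0,0,0]},{"xyz":[0,0,0],"turn":[0,0,0]},{"xyz":[0,0,0],"turn":[0,0,0]},{"xyz":[0,0,0],"turn":[0,0,0]},{"xyz":[0,0,0],"turn":[0,0,0]},{"xyz":[0,0,0],"turn":[0,0,0]}]' 1
python3 -m jog '[{"xyz":[0,0,0.02],"turn":[0,0,0]},{"xyz":[0,0,0.06],"turn":[0,0,0]},{"xyz":[0,0,0.11],"turn":[0,0,0]},{"xyz":[0.0,0,0.125],"turn":[0,0,0]},{"xyz":[-0.02,0.046,0.125],"turn":[0,0,-0.05]},{"xyz":[-0.04,0.092,0.125],"turn":[0,0,-0.12]},{"xyz":[-0.06,0.138,0.125],"turn":[0,0,-0.19]},{"xyz":[-0.08,0.184,0.125],"turn":[0,0,-0.26]},{"xyz":[-0.1,0.23,0.125],"turn":[0,0,-0.33]},{"xyz":[-0.12,0.28,0.125],"turn":[0,0,-0.33]},{"xyz":[-0.137,0.326,0.125],"turn":[0,0,-0.33]},{"xyz":[-0.137,0.326,0.125],"turn":[0,0,-0.33]}]'
python3 -m jog '[{"xyz":[0,0,0],"turn":[0,0,0]},{"xyz":[0,0,0],"turn":[0,0,0]}]'
python3 w.py w2 red grey; python3 f.py yel pink blue red
python3 -c "
from h import *
s=robot.state();print(s['joint_positions'],cv2.Rodrigues(s['tool_rot'])[0][:,1])"
```

```text
clock: 14.92
eef_pos: [0.617, 0.1535, 0.107]
tool_rot: [-3.092, -0.557, 0.0]
force: [0.8, 0.1, 0.5]
gripper_width: 0.0753
grip_force: 0.0
clock: 15.92
eef_pos: [0.5111, 0.4033, 0.2006]
tool_rot: [-3.133, 0.207, 0.001]
force: [-0.2, 0.4, 0.6]
gripper_width: 0.0881
grip_force: 0.0
clock: 16.08
eef_pos: [0.5143, 0.3976, 0.2006]
tool_rot: [3.134, -0.217, -0.0]
force: [0.8, 0.5, -0.0]
gripper_width: 0.0878
grip_force: 0.0
tcp [0.5143 0.3976 0.2006]
red [255. 186.] z 0.0182 [500.8 399.5] [ 19.7 101.6] 81.6
grey [256.  88.] z 0.0004 [597.2 385.2] [20.9 74.9] 81.7
grey [491.  37.] z 0.0395 [613.  172.8] [50.3 33.7] 6.9
grey [23. 32.] z 0.011 [682.9 600. ] [19.4 78.3] 40.4
grey [14. 24.] z 0.0361 [684.  589.7] [25.8 42.7] 73.3
top yel [197. 180.] z 0.0297 [616.5 151.3] [83.2 82.5] 45.6
top pink [233. 284.] z 0.0048 [349.9  57.6] [82.3 82.2] 0.3
top pink [192. 230.] z 0.032 [488.6 160.9] [80.6 80.9] 0.5
top blue [308. 232.] z 0.0534 [ 486.9 -130.5] [76.9 77.4] 0.1
top blue [493. 135.] z 0.0895 [ 735.8 -604.6] [102.6 260.1] 86.9
scene yel [105. 299.] z 0.0001 [935.7 -35.9] [14.6 13.3] 58.6
scene yel [283. 257.] z 0.0066 [624.2 158.1] [72.2 86.2] 36.0
scene yel [287. 220.] z 0.1172 [616.6 152.1] [25.5 23. ] 18.8
scene pink [321. 225.] z 0.0063 [496.  165.7] [69.6 82.6] 22.8
scene pink [326. 209.] z 0.0782 [505.  175.7] [42.  45.6] 38.8
scene pink [323. 175.] z 0.0043 [358.4  65.1] [110.9  83.3] 31.5
scene blue [232. 167.] z 0.0047 [ 492.3 -127. ] [57.3 79.4] 50.5
scene blue [230. 130.] z 0.1168 [ 485.5 -136.2] [16.7 20.1] 43.6
scene red [418. 287.] z 0.0197 [503.1 401.1] [ 19.8 100.4] 81.1
scene red [  4. 189.] z 0.0009 [ 945.6 -486.5] [16.9 20.7] 74.5
[ 4.74788874e-01  5.98263657e-01  1.08604952e+00 -1.21637935e-04
  1.45728298e+00  2.18561590e+00] [-1.39559872e-01 -9.90213629e-01  1.00739500e-04]
```

View pics/w2.png

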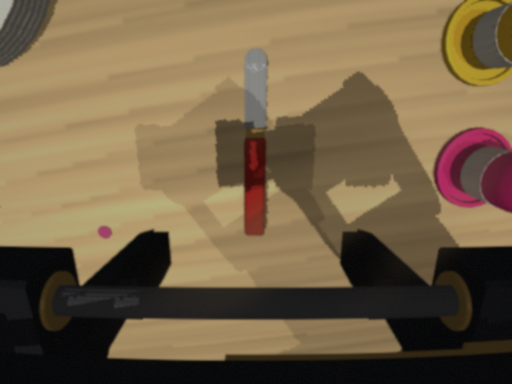

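The wrist view shows the knife lengthwise between the jaws, with the red handle at (255,186) and the blade at (256,88). It is aligned within half a degree. All three bottles stand centred on their coasters. Descending.

```bash
python3 -m jog '[{"xyz":[0,0,-0.04],"turn":[0,0,0]},{"xyz":[0,0,-0.085],"turn":[0,0,0]},{"xyz":[0,0,-0.13],"turn":[0,0,0]},{"xyz":[0,0,-0.17],"turn":[0,0,0]},{"xyz":[0,0,-0.2],"turn":[0,0,0]},{"xyz":[0,0,-0.22],"turn":[0,0,0]},{"xyz":[0,0,-0.23],"turn":[0,0,0]},{"xyz":[0,0,-0.235],"turn":[0,0,0]},{"xyz":[0,0,-0.235],"turn":[0,0,0]}]'
python3 -m jog '[{"xyz":[0,0,0],"turn":[0,0,0]},{"xyz":[0,0,0],"turn":[0,0,0]},{"xyz":[0,0,0],"turn":[0,0,0]},{"xyz":[0,0,0],"turn":[0,0,0]},{"xyz":[0,0,0],"turn":[0,0,0]},{"xyz":[0,0,0],"turn":[0,0,0]},{"xyz":[0,0,0],"turn":[0,0,0]},{"xyz":[0,0,0],"turn":[0,0,0]},{"xyz":[0,0,0],"turn":[0,0,0]},{"xyz":[0,0,0],"turn":[0,0,0]}]' 0.05 35
python3 -m jog '[{"xyz":[0,0,0.01],"turn":[0,0,0]},{"xyz":[0,0,0.03],"turn":[0,0,0]},{"xyz":[0,0,0.06],"turn":[0,0,0]},{"xyz":[0,0,0.1],"turn":[0,0,0]},{"xyz":[0,0,0.15],"turn":[0,0,0]},{"xyz":[0,0,0.2],"turn":[0,0,0]},{"xyz":[0,0,0.23],"turn":[0,0,0]},{"xyz":[0,0,0.235],"turn":[0,0,0]},{"xyz":[0,0,0.235],"turn":[0,0,0]}]'
python3 w.py w3 red grey
```

```text
clock: 16.98
eef_pos: [0.5147, 0.3975, 0.0244]
tool_rot: [3.134, -0.218, -0.0]
force: [-0.4, -0.0, 1.0]
gripper_width: 0.0882
grip_force: 0.0
clock: 17.82
eef_pos: [0.5142, 0.398, 0.0244]
tool_rot: [-3.134, 0.217, 0.0]
force: [0.0, -0.3, -0.7]
gripper_width: 0.0234
grip_force: 0.0
clock: 18.57
eef_pos: [0.5144, 0.3981, 0.2023]
tool_rot: [-3.133, 0.217, -0.004]
force: [0.5, 0.3, -1.4]
gripper_width: 0.0216
grip_force: 35.0
tcp [0.5144 0.3981 0.2023]
red [254. 336.] z 0.1955 [469.6 404.4] [20.3 22.4] 82.1
red [256. 233.] z 0.1955 [525.8 396.2] [21.1 54. ] 81.3
grey [491.  37.] z 0.0396 [613.5 172.8] [50.8 33.5] 5.6
grey [256.  78.] z 0.178 [593.7 386.8] [22.1 68.1] 81.8
grey [25. 33.] z 0.0235 [679.6 592.4] [49.6 63.7] 73.1
```

View pics/w3.png

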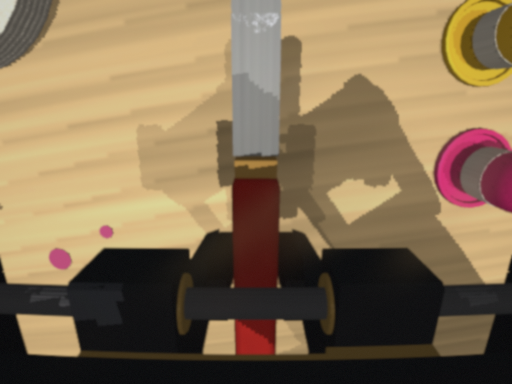

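The knife is held level and the blade top lies in line, as seen at (256,78). Carrying it to the tray with a turn of +0.225 units.

```bash
python3 -m jog '[{"xyz":[-0.001,-0.015,0],"turn":[0,0,0.01]},{"xyz":[-0.003,-0.045,0],"turn":[0,0,0.03]},{"xyz":[-0.007,-0.085,0],"turn":[0,0,0.055]},{"xyz":[-0.011,-0.13,0],"turn":[0,0,0.08]},{"xyz":[-0.015,-0.175,0],"turn":[0,0,0.105]},{"xyz":[-0.018,-0.22,0],"turn":[0,0,0.13]},{"xyz":[-0.022,-0.265,0],"turn":[0,0,0.155]},{"xyz":[-0.026,-0.31,0],"turn":[0,0,0.18]},{"xyz":[-0.029,-0.355,0],"turn":[0,0,0.2]},{"xyz":[-0.033,-0.4,0],"turn":[0,0,0.215]},{"xyz":[-0.037,-0.445,0],"turn":[0,0,0.225]},{"xyz":[-0.04,-0.49,0],"turn":[0,0,0.225]}]'
python3 -m jog '[{"xyz":[-0.004,-0.045,0],"turn":[0,0,0]},{"xyz":[-0.008,-0.09,0],"turn":[0,0,0]},{"xyz":[-0.011,-0.135,0],"turn":[0,0,0]},{"xyz":[-0.015,-0.18,0],"turn":[0,0,0]},{"xyz":[-0.019,-0.225,0],"turn":[0,0,0]},{"xyz":[-0.023,-0.27,0],"turn":[0,0,0]},{"xyz":[-0.026,-0.315,0],"turn":[0,0,0]},{"xyz":[-0.03,-0.36,0],"turn":[0,0,0]},{"xyz":[-0.034,-0.405,0],"turn":[0,0,0]},{"xyz":[-0.038,-0.45,0],"turn":[0,0,0]},{"xyz":[-0.042,-0.495,0],"turn":[0,0,0]},{"xyz":[-0.045,-0.53,0],"turn":[0,0,0]}]'
python3 -m jog '[{"xyz":[-0.002,-0.025,0],"turn":[0,0,0]},{"xyz":[-0.003,-0.038,0],"turn":[0,0,0]},{"xyz":[-0.003,-0.043,0],"turn":[0,0,0]},{"xyz":[-0.003,-0.043,0],"turn":[0,0,0]},{"xyz":[-0.003,-0.043,0],"turn":[0,0,0]}]'
python3 w.py w4 red grey; python3 f.py red
python3 -c "
from h import *
s=robot.state();print(s['joint_positions'],cv2.Rodrigues(s['tool_rot'])[0][:,0])"
```

```text
clock: 19.62
eef_pos: [0.4829, 0.0291, 0.1988]
tool_rot: [-3.125, -0.314, 0.006]
force: [1.1, 0.1, 0.0]
gripper_width: 0.0217
grip_force: 35.0
clock: 20.62
eef_pos: [0.4493, -0.369, 0.1983]
tool_rot: [-3.123, -0.31, 0.004]
force: [-0.6, 0.0, -1.3]
gripper_width: 0.0212
grip_force: 35.0
clock: 21.03
eef_pos: [0.4484, -0.3982, 0.2001]
tool_rot: [-3.124, -0.314, 0.001]
force: [0.6, 0.0, -0.9]
gripper_width: 0.022
grip_force: 35.0
tcp [ 0.4484 -0.3982  0.2001]
red [254. 336.] z 0.1936 [ 404.  -406.7] [22.7 19.8] 12.5
red [255. 233.] z 0.1934 [ 459.6 -395.6] [53.9 21.4] 11.6
grey [12. 90.] z 0.0367 [ 485.6 -161.7] [50.4 25.2] 0.6
grey [258. 115.] z 0.1751 [ 507.5 -387.1] [107.9  32.8] 11.5
scene red [  4. 189.] z 0.0013 [ 945.8 -487.2] [19.9 16.4] 0.2
[-9.23211687e-01  5.11247863e-01  1.24722499e+00  1.22040688e-04
  1.38336144e+00  4.46990195e-01] [9.79952841e-01 1.99229592e-01 3.66429558e-06]
```

View pics/w4.png

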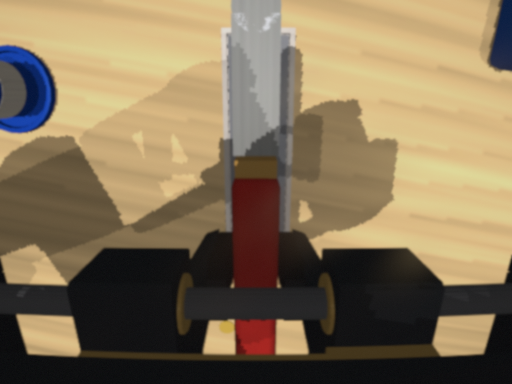

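The wrist view shows the knife straight above the tray (tray edges at about columns 225 and 295) and aligned with it. Lowering.

```bash
python3 -m jog '[{"xyz":[0,0,-0.02],"turn":[0,0,0]},{"xyz":[0,0,-0.055],"turn":[0,0,0]},{"xyz":[0,0,-0.095],"turn":[0,0,0]},{"xyz":[0,0,-0.13],"turn":[0,0,0]},{"xyz":[0,0,-0.16],"turn":[0,0,0]},{"xyz":[0,0,-0.18],"turn":[0,0,0]},{"xyz":[0,0,-0.195],"turn":[0,0,0]},{"xyz":[0,0,-0.207],"turn":[0,0,0]},{"xyz":[0,0,-0.215],"turn":[0,0,0]},{"xyz":[0,0,-0.22],"turn":[0,0,0]},{"xyz":[0,0,-0.223],"turn":[0,0,0]},{"xyz":[0,0,-0.225],"turn":[0,0,0]}]'
python3 -m jog '[{"xyz":[0,0,0],"turn":[0,0,0]},{"xyz":[0,0,0],"turn":[0,0,0]}]'
```

```text
clock: 22.18
eef_pos: [0.4484, -0.3995, 0.0323]
tool_rot: [3.125, 0.313, 0.001]
force: [0.1, -0.5, -0.2]
gripper_width: 0.0215
grip_force: 35.0
clock: 22.35
eef_pos: [0.4484, -0.3995, 0.0324]
tool_rot: [3.125, 0.312, 0.001]
force: [0.1, 0.3, -0.5]
gripper_width: 0.0215
grip_force: 35.0
```

```bash
python3 -m jog '[{"xyz":[0,0,-0.001],"turn":[0,0,0]},{"xyz":[0,0,-0.002],"turn":[0,0,0]},{"xyz":[0,0,-0.0025],"turn":[0,0,0]},{"xyz":[0,0,-0.0025],"turn":[0,0,0]}]'
python3 -m jog '[{"xyz":[0,0,-0.0005],"turn":[0,0,0]},{"xyz":[0,0,-0.001],"turn":[0,0,0]},{"xyz":[0,0,-0.001],"turn":[0,0,0]},{"xyz":[0,0,-0.001],"turn":[0,0,0]}]'
```

```text
clock: 22.68
eef_pos: [0.4482, -0.3993, 0.03]
tool_rot: [-3.126, -0.313, 0.0]
force: [0.1, 0.1, -0.8]
gripper_width: 0.0219
grip_force: 35.0
clock: 23.02
eef_pos: [0.4483, -0.3994, 0.0298]
tool_rot: [3.126, 0.313, 0.0]
force: [-1.7, 1.9, 5.1]
gripper_width: 0.0216
grip_force: 35.0
```

Contact (5 N up). Release slightly, lift, then check.

```bash
python3 -m jog '[{"xyz":[0,0,0],"turn":[0,0,0]},{"xyz":[0,0,0],"turn":[0,0,0]},{"xyz":[0,0,0],"turn":[0,0,0]},{"xyz":[0,0,0],"turn":[0,0,0]}]' 0.38
python3 -m jog '[{"xyz":[0,0,0.01],"turn":[0,0,0]},{"xyz":[0,0,0.03],"turn":[0,0,0]},{"xyz":[0,0,0.07],"turn":[0,0,0]},{"xyz":[0,0,0.12],"turn":[0,0,0]},{"xyz":[0,0,0.17],"turn":[0,0,0]},{"xyz":[0,0,0.22],"turn":[0,0,0]},{"xyz":[0,0,0.23],"turn":[0,0,0]},{"xyz":[0,0,0.23],"turn":[0,0,0]}]'
python3 -m jog '[{"xyz":[-0.05,0,0.02],"turn":[0,0,0]},{"xyz":[-0.1,0,0.04],"turn":[0,0,0]},{"xyz":[-0.15,0,0.06],"turn":[0,0,0]},{"xyz":[-0.15,0,0.06],"turn":[0,0,0]},{"xyz":[-0.15,0,0.06],"turn":[0,0,0]}]' 1
python3 w.py w5 red grey
python3 f.py red pink yel blue grey
python3 - <<'E'
from h import *
a=cap('top')
cv2.imwrite('pics/top2.png',cv2.resize(a['frame'][:,:,::-1],(800,600)))
E
```

```text
clock: 23.35
eef_pos: [0.4482, -0.3993, 0.0292]
tool_rot: [-3.126, -0.313, 0.0]
force: [0.3, -0.1, -0.1]
gripper_width: 0.0336
grip_force: 0.0
clock: 24.02
eef_pos: [0.4488, -0.4, 0.2053]
tool_rot: [3.12, 0.312, 0.005]
force: [0.2, 0.1, 0.1]
gripper_width: 0.0333
grip_force: 0.0
clock: 24.43
eef_pos: [0.3345, -0.3993, 0.2464]
tool_rot: [-3.126, -0.309, 0.0]
force: [-0.0, 0.9, -0.6]
gripper_width: 0.0648
grip_force: 0.0
tcp [ 0.3345 -0.3993  0.2464]
red [276.  76.] z 0.0231 [ 433.4 -402.4] [101.4  19.9] 11.8
grey [277.  71.] z 0.0047 [ 438.7 -402.4] [151.5  69.6] 11.3
top red [410. 251.] z 0.0243 [ 435.  -398.7] [100.1  20.5] 11.8
top pink [233. 284.] z 0.0045 [349.9  57.6] [82.4 82.2] 0.3
top pink [ 14. 244.] z 0.0005 [443.8 647.5] [21.4 20.4] 1.0
top pink [192. 230.] z 0.037 [488.8 159.1] [80.2 78.1] 0.5
top yel [197. 180.] z 0.0237 [615.8 150.8] [81.9 82. ] 0.4
top blue [308. 232.] z 0.0553 [ 486.9 -130.3] [76.7 77.2] 0.1
top blue [493. 135.] z 0.0894 [ 735.8 -604.6] [102.6 260.1] 86.9
top grey [302. 229.] z 0.0526 [ 492.8 -114.7] [14.9 43.3] 69.4
top grey [406. 235.] z 0.0065 [ 47
[... 476 characters left out ...]
cene yel [105. 298.] z 0.0003 [936.1 -36.4] [12.8 11.6] 10.3
scene yel [283. 257.] z 0.0068 [623.3 158.5] [75.2 86.3] 40.6
scene yel [287. 243.] z 0.0764 [631.4 168.2] [26.1 21. ] 57.7
scene yel [287. 220.] z 0.1172 [616.3 152.1] [25.7 23.8] 3.8
scene blue [232. 167.] z 0.0055 [ 491.7 -127.9] [61.4 79.3] 50.5
scene blue [231. 146.] z 0.0806 [ 498.  -121.7] [31.3 39. ] 50.1
scene blue [230. 130.] z 0.1169 [ 485.6 -136. ] [16.7 20.1] 43.6
scene grey [215. 296.] z 0.0841 [812.7 153.7] [84.7 57.9] 48.2
scene grey [288. 255.] z 0.0422 [634.  175.5] [10.6 24.6] 50.2
scene grey [232. 157.] z 0.0413 [ 476.5 -128.8] [105.9  60. ] 10.6
scene grey [172. 126.] z 0.0075 [ 478.8 -390.6] [222.1  69.3] 11.1
```

View pics/w5.png

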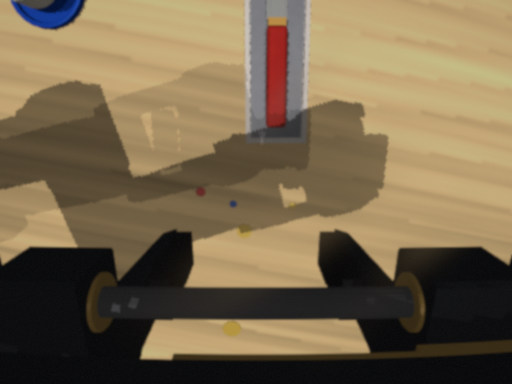

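View pics/top2.png

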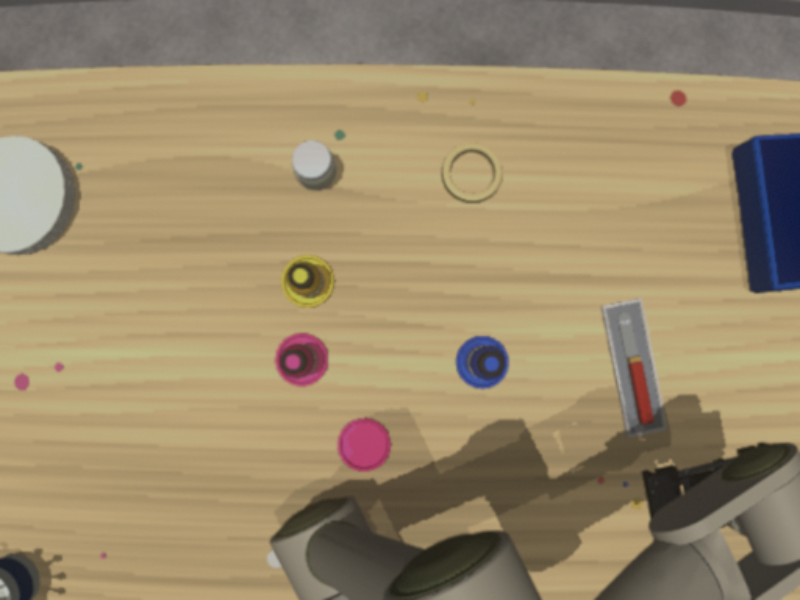

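The knife lies centred in its tray at (635,370), the three bottles stand on their coasters, and the jar and tape have not moved. Dab and handle positions agree within about 2 mm, so I'm handing in.

```bash
python3 -c "
from plant import robot
print(robot.hand_in())"
```

```text
the job is handed in; nothing more can be done
None
```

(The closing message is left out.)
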